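# Select the green speed on the rod-turning machine

### The job

The rod-turning machine is parked. With the fingertips only, push its selector lever out of the park slot, along the H-gate and fully home to the end of the slot marked by the green disc, and leave it there. Do not take the lever between the fingers or force it against the gate, do not run it into the slot of any other colour on the way, and leave the spool, jar and cork grip where they stand.

Things in the scene. Friction and masses are not known exactly. Their poses are not given: they have to be found in the camera images.
- machine: Blue gear case fixed to the bench, 170 x 190 mm, top (a gate plate) 91 mm high, on a black base 230 x 230 x 12 mm. Origin: on the bench under the middle of the gate; x points away from the robot (within 0.5 rad), y left, z up. On its +y side a rod with cork grips runs 47 mm above the bench out to y = 0.50 m, on a black stand 70 mm high.
- gate (a point): Middle of the gate plate's top face, 91 mm above the bench, axes as the machine's. Slots 16 mm wide: a cross channel on x = 0 from y = -36 to 36 mm; four coloured slots from its ends, on y = +28 and -28 mm, to x = +31 and to x = -31 mm; the unmarked park slot on y = 0, from the channel to x = +31 mm only (opposite it the channel wall is unbroken). Plate 144 x 160 x 8 mm.
- knob: Orange ball knob, 34 mm in diameter, on the lever's top; origin at its centre, 140 mm from the lever's pivot, which lies on the machine's z axis 7 mm above the bench (knob at z = 147 mm when upright). At the end of a coloured slot its centre is about 42 mm in x and 45 mm in y from the machine's z axis, at z about 134 mm.
- stem_mid (a point): Point on the axis of the lever's steel rod (10 mm thick), 112 mm from its pivot, 28 mm below the knob's centre. The rod has 3 mm to spare on each side in the slots and is stopped only by their walls. About 2 N at the knob per direction moves it; it stays where it is left.
- lever_fore (a joint): Tilt of the lever along the machine's x, rad: 0 in the cross channel, positive leaning to machine +x. The ends of the slots are at about +0.30 and -0.30. Parked: +0.22 to +0.29. Where the rod crosses the gate plate x = 80 mm * tan(value).
- lever_side (a joint): Tilt of the lever along the machine's y, rad: 0 in the park slot, positive leaning to machine +y; about +0.33 and -0.33 in the coloured slots (0.30 to 0.37).
- green_disc: Green disc, 20 mm in diameter, 3 mm high, on the gate plate just beyond the end of the slot that it marks, origin at the centre of its underside. It is at x = +49 or -49 mm and y = +28 or -28 mm in the machine frame; the other three places have a red, a yellow and a blue disc, in any order.
- thread_spool: Copper-coloured thread spool standing loose on the bench, 34 mm in diameter, 45 mm high, origin at the centre of its underside. To be left alone.
- resin_jar: Closed jar standing loose on the bench, 52 mm in diameter, 75 mm high, origin at the centre of its underside. To be left alone.
- cork_grip: Cork grip standing loose on the bench, 30 mm in diameter, 70 mm high, origin at the centre of its underside. To be left alone.

How it is judged (in metres and radians):
At the end, for the whole second after the job is handed in: The lever rests in the green disc's slot, within 0.04 rad (about 3.5 mm at the gate) of its end: lever_fore beyond 0.26 either way, lever_side beyond 0.26 either way, knob within 40 mm of the green disc seen from above; spool, jar and cork grip within 20 mm of their starts ((value of joint lever_fore above 0.26 rad or value of joint lever_fore below -0.26 rad) and (value of joint lever_side above 0.26 rad or value of joint lever_side below -0.26 rad) and horizontal distance between knob and green_disc below 0.04 m and linear speed of knob below 0.01 m/s and distance of each of thread_spool, resin_jar, cork_grip from where it was at the start of the episode below 0.02 m); the robot touches nothing.
It fails at once if the lever is run into another colour's slot ((value of joint lever_fore above 0.2 rad or value of joint lever_fore below -0.2 rad) and (value of joint lever_side above 0.2 rad or value of joint lever_side below -0.2 rad) and horizontal distance between knob and green_disc above 0.055 m).
It fails at once if the lever is taken between the fingers (distance between the grasp point and knob below 0.015 m or distance between the grasp point and stem_mid below 0.012 m).
It fails at once if the lever is forced: more than 60 N on the knob (contact force between anything else and knob above 60 N).
It fails at once if spool, jar or cork grip lifted or shoved more than 20 mm (distance of any of thread_spool, resin_jar, cork_grip from where it was at the start of the episode above 0.02 m).
It also fails if it takes over 48 s, if anything falls off the work surface, if the arm or the gripper's body presses on something with over 40 N, if the wrist force passes 120 N, or if a joint passes its speed limit or range.

### The arm

A 6-joint arm with a two-finger parallel gripper is mounted at the origin on the work surface. World frame = base frame: x ahead of the robot, y to its left, z up, the work surface at z = 0. Lengths are in m, angles in degrees, forces in N, time in s.
With the tool pointing down it reaches from about 0.225 to 0.875 m from the base axis. Payload 3.4 kg.
Tool frame: the origin (TCP) lies at the very end of the fingers, on their centre line; the grasp point (between the pads) lies 19 mm behind it; z points along the fingers, y is the direction in which the jaws open and shut (so a half turn about z gives the same grasp; the last joint's range is limited). The gripper opens to 85 mm and grips with 20 to 120 N. Pads are 22 mm wide; open, the fingers measure 114 mm over their backs; the gripper's body (76 mm by 85 mm) begins 54 mm behind the grasp point. The pads swing forward as they close: fully open they stand 13 mm farther back than shut.
Start: joints at [-75.287, 15.808, 86.224, -0, 77.962, -6.933], TCP at [0.212, -0.534, 0.231] pointing down, gripper open.
Joint ranges: [-165.64, 165.64], [-43.16, 119.46], [12.63, 154.43], [-67.54, 247.53], [6.08, 155.33], [-154.97, 154.97]. Speed limits (degrees/s): [147.25, 147.25, 180, 180, 180, 180].

### API

Orientations are given as [roll, pitch, yaw] about the fixed x, y, z axes, in that order (R = Rz(yaw) Ry(pitch) Rx(roll)).
In Python, from station import robot, jaws, planner, vision, spotter gives the robot as it stands. Calls block until the motion is done:
- robot.move_to(position, orientation): joint-space move of the TCP to a pose.
- robot.movel(position, frame=None, v=0.15): straight line of the TCP; frame=None keeps the orientation; v is the mean speed in m/s.
- robot.set_joints(angles): joint-space move.
- jaws.gripper_to(opening, grasp_force=None): finger opening in m; grasp_force is the grip in N (None keeps the last); returns when the fingers have stopped.
- robot.pause(seconds).
- planner.ik(position, orientation): joint angles nearest the present ones, or None.
- vision.read_camera(name): name is "scene" or "side" or "wrist"; returns (picture, depth): 420x560x3 uint8, blue, green, red; 420x560 float32, m along the optical axis (not along the pixel's ray), 0 where there is no reading.
- vision.get_calibration(name): a dict with "mtx" (3x3 intrinsics, pixels), "cam_to_world" (4x4, takes a point from camera to world coordinates). Camera axes: x right, y up, looking along -z (the intrinsics and any distortion apply to the point x, -y, -z); pixel columns grow to the right and rows downward; lengths in m; the calibration is good to about 2 mm. A picture is of the moment at which its call begins: read the wrist's pose just before it. get_calibration takes no time and is no camera call; for the wrist camera it gives the pose at the moment of the call.
A pose or a line that the arm cannot do raises robot.MotionError and nothing moves.
- robot.close_job(): hands the job in, once; it reports no verdict.
Trained networks look in the newest picture that a camera, given by its name, has taken for a name from the list of things; names that differ only in an ending like _2 or _b are one class to them, and where a whole thing is asked for, a point or a joint stands for the part that bears it (a point fixed in the world has none). Each returns a list of dicts, best first, with "confidence" (0 to 1); they miss things now and then, are a little off and sometimes report something else, mostly with a low value. They report only what shows in the picture. A call takes as long as a camera call.
- spotter.boxes_of(camera, thing): "position" ([x, y, z] in m, in world coordinates, good to about 4 mm: the middle of the surface that is visible of it).
- spotter.tip_of(camera, thing): "position" ([x, y, z] in m, in world coordinates, good to about 4 mm: a listed point, or the origin of a listed thing).
Readings, each from a call of its own:
- robot.current_clock(): time.
- robot.current_qpos(): joint angles.
- robot.current_qd(): joint speeds.
- robot.current_effort(): joint torques, N m.
- robot.current_tcp_pos(): TCP position.
- robot.current_eef_rot(): TCP orientation.
- robot.current_force(): force on the tool from outside, world axes, zero at the start.
- robot.current_ft_torque(): the same for the moment, N m.
- robot.current_grip_width(): finger opening in m.
Only numpy, scipy, OpenCV 4.12 (cv2) and the standard library are available. Lean on these libraries where they do the work, as an engineer would, in place of code of your own. Each camera call takes 0.05 s, during which the arm holds its last target. There are 200 camera calls.

## Working session

There is one attempt and no reset: what is moved stays moved. The work goes in short steps, each a Python script; the robot and the scene stay as the last script left them, time stands still between calls to the robot, and variables do not carry over. Pictures are saved under pics/ and viewed, about 8 in all and at most 12, crops included, and the job is handed in when it is done.

```bash
ls; mkdir -p pics; python3 - <<'E'
from station import robot, jaws, planner, vision, spotter
import cv2
for c in ("scene","side"):
    im,d=vision.read_camera(c); cv2.imwrite(f"pics/{c}0.png",im)
    for t in ("machine","gate","knob","stem_mid","green_disc","thread_spool","resin_jar","cork_grip"):
        print(c,t,[(([round(float(v),4) for v in r["position"]]),round(r["confidence"],2)) for r in spotter.tip_of(c,t)[:2]])
print(robot.current_clock())
E
```

```text
pics
scene machine [([0.5098, 0.0374, -0.0038], 0.78)]
scene gate [([0.507, 0.0411, 0.0902], 0.98)]
scene knob [([0.5406, 0.0304, 0.1409], 0.84), ([0.4866, -0.1596, 0.0022], 0.44)]
scene stem_mid [([0.5346, 0.0313, 0.115], 0.6), ([0.5419, 0.0316, 0.1414], 0.4)]
scene green_disc [([0.4737, 0.0852, 0.0912], 0.68)]
scene thread_spool [([0.3812, 0.1774, 0.0], 0.6)]
scene resin_jar [([0.4888, -0.1596, 0.0022], 0.77)]
scene cork_grip [([0.3367, 0.0756, -0.0015], 0.87)]
side machine [([0.5077, 0.0404, -0.0057], 0.85)]
side gate [([0.51, 0.045, 0.0901], 0.95)]
side knob [([0.543, 0.0221, 0.1413], 0.94), ([0.3831, 0.1756, 0.0044], 0.56)]
side stem_mid [([0.5364, 0.025, 0.1156], 0.77)]
side green_disc [([0.4731, 0.0831, 0.0908], 0.55)]
side thread_spool [([0.3824, 0.1808, 0.0009], 0.78), ([0.5419, 0.0243, 0.1421], 0.59)]
side resin_jar [([0.4931, -0.1586, 0.0015], 0.86)]
side cork_grip [([0.3363, 0.0757, 0.0004], 0.57)]
0.9
```

View pics/scene0.png

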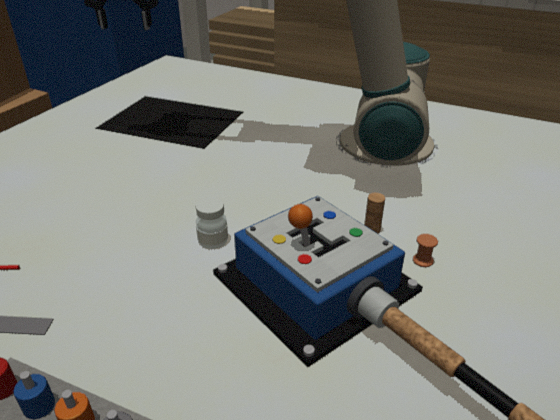

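View pics/side0.png

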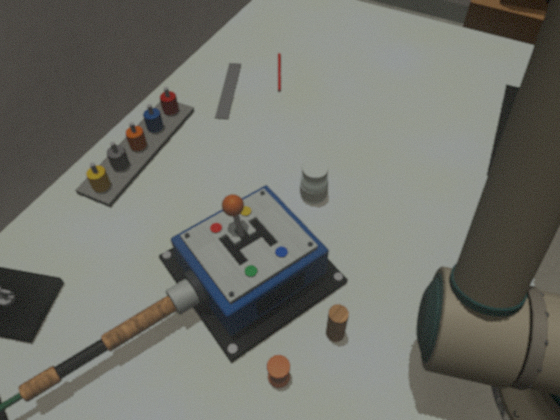

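The scene picture shows the knob at (300,216), leaning away from the robot. Green is at (356,232), blue (330,215), red (305,259) and yellow (279,239). The side view agrees, with green at (251,271), so green is on the near-left (−x, +y). Next I'll fit the gate pose to the disc colours.

```bash
cat > h.py <<'E'
from station import robot, jaws, planner, vision, spotter
import cv2, numpy as np
def pts(cam,px,z=0.094):
    """pixel -> world on plane z"""
    c=vision.get_calibration(cam);K=c["mtx"];T=np.array(c["cam_to_world"])
    d=np.linalg.inv(K)@[px[0],px[1],1]; d=T[:3,:3]@[d[0],-d[1],-d[2]]
    return T[:3,3]+d*(z-T[2,3])/d[2]
E
python3 - <<'E'
from h import *
print({k:np.shape(v) for k,v in vision.get_calibration("scene").items()})
seed={"scene":dict(g=(356,232),b=(330,215),r=(305,259),y=(279,239)),"side":dict(g=(251,271),b=(281,252),r=(216,228),y=(246,211))}
M=dict(g=(-.049,.028),b=(-.049,-.028),r=(.049,.028),y=(.049,-.028))
for cam,s in seed.items():
    im=cv2.imread(f"pics/{cam}0.png").astype(int); A=[];B=[]
    hsv=cv2.cvtColor(im.astype(np.uint8),cv2.COLOR_BGR2HSV)
    for k,(u,v) in s.items():
        w=hsv[v-9:v+10,u-9:u+10].astype(int); h=hsv[v,u,0]
        dh=abs((w[...,0]-int(h)+90)%180-90)
        m=((dh<8)&(w[...,1]>110)).astype(np.uint8)
        _,l,_,c=cv2.connectedComponentsWithStats(m); c=c[l[9,9]]
        p=pts(cam,(u-9+c[0],v-9+c[1])); print(cam,k,m.sum(),p.round(4)); A.append(M[k]);B.append(p[:2])
    A=np.array(A);B=np.array(B);b=B.mean(0);C=B-b
    # A,C to yaw
    yaw=np.arctan2((A[:,0]*C[:,1]-A[:,1]*C[:,0]).sum(),(A*C).sum())
    R=np.array([[np.cos(yaw),-np.sin(yaw)],[np.sin(yaw),np.cos(yaw)]])
    print("centre",b,"yaw",yaw,"res",(C-A@R.T).round(4).tolist())
E
```

```text
{'mtx': (3, 3), 'cam_to_world': (4, 4)}
scene g 74 [0.4789 0.088  0.094 ]
scene b 71 [0.4551 0.0375 0.094 ]
scene r 106 [0.5675 0.0466 0.094 ]
scene y 90 [ 0.5435 -0.0042  0.094 ]
centre [0.51123802 0.04195844] yaw -0.4392439660868302 res [[0.0001, -0.0002], [0.0001, 0.0], [-0.0, 0.0001], [-0.0002, 0.0]]
side g 81 [0.4765 0.0871 0.094 ]
side b 83 [0.4528 0.0366 0.094 ]
side r 78 [0.5653 0.045  0.094 ]
side y 73 [ 0.5408 -0.0056  0.094 ]
centre [0.50885292 0.04078702] yaw -0.4447186115982916 res [[-0.0002, -0.0001], [0.0002, 0.0], [0.0002, 0.0], [-0.0002, 0.0]]
```

```bash
cat >> h.py <<'E'
O=np.array([.510,.0414]); YAW=-.442
R=np.array([[np.cos(YAW),-np.sin(YAW)],[np.sin(YAW),np.cos(YAW)]])
def W(x,y,z): return [*(O+R@[x,y]),z]
def mpos(): p=np.array(robot.current_tcp_pos()); return (R.T@(p[:2]-O)), p[2]
def push(a,b,z,stop,step=.003,v=.05,fmin=None):
    """step from a to b (machine xy); stop when horizontal force rises above stop N"""
    a,b=np.array(a),np.array(b); n=int(np.ceil(np.linalg.norm(b-a)/step)); f0=np.array(robot.current_force())
    log=[]
    for i in range(1,n+1):
        q=a+(b-a)*i/n; robot.movel(W(*q,z),v=v)
        f=np.array(robot.current_force())-f0; f=np.r_[R.T@f[:2],f[2]]
        log.append((q*1000).round(1).tolist()+f.round(1).tolist())
        if np.hypot(f[0],f[1])>stop: print("STOP"); break
    for l in log: print(l)
    return q
def knob():
    for c in ("scene","side"):
        im,d=vision.read_camera(c)
        for t in ("knob","stem_mid"):
            for r in spotter.tip_of(c,t)[:1]:
                p=np.array(r["position"]); print(c,t,(R.T@(p[:2]-O)*1000).round(1),p[2].round(3),round(r["confidence"],2))
E
python3 - <<'E'
from h import *
knob()
jaws.gripper_to(0.0)
ori=[180,0,np.degrees(YAW)]
robot.move_to(W(.085,0,.25),ori)
print(robot.current_qpos(),robot.current_tcp_pos(),robot.current_eef_rot(),robot.current_grip_width(),robot.current_clock())
robot.movel(W(.085,0,.125),v=.15)
print(robot.current_force(),robot.current_clock())
E
```

```text
scene knob [31.4  2.8] 0.146 0.85
scene stem_mid [26.9 -1.9] 0.112 0.8
side knob [34.8 -3.9] 0.145 0.7
side stem_mid [29.  -0.7] 0.117 0.96
[-6.36134639e+00  1.62927960e+01  8.28768788e+01 -2.28575805e-02
  8.08282265e+01  1.09014649e+02] [0.58685193 0.00426038 0.24997756] [ 1.79979349e+02 -9.33562835e-03 -2.53723504e+01] -0.00019314126154588323 4.3083
[-0.55437497 -0.71283864  0.84332867] 5.2917
```

```bash
python3 - <<'E'
from h import *
push((.085,0),(.018,0),.125,7)
print(robot.current_clock(),mpos()); knob()
im,_=vision.read_camera("side"); cv2.imwrite("pics/s1.png",cv2.resize(im[120:320,140:380],None,fx=2.5,fy=2.5))
E
```

```text
STOP
[82.1, 0.0, 0.2, 0.8, -1.3]
[79.2, 0.0, -0.4, 1.5, -0.5]
[76.3, 0.0, 0.1, 0.5, -0.5]
[73.3, 0.0, -0.2, 0.3, -1.7]
[70.4, 0.0, -0.1, 0.2, -1.0]
[67.5, 0.0, 1.0, -0.1, 0.1]
[64.6, 0.0, 0.2, 1.2, -1.2]
[61.7, 0.0, 1.3, 0.3, -0.2]
[58.8, 0.0, 2.9, 0.2, 2.4]
[55.9, 0.0, 2.6, 0.9, 1.0]
[53.0, 0.0, 2.4, 1.4, 0.2]
[50.0, 0.0, 2.0, 0.2, 0.7]
[47.1, 0.0, 1.6, 1.7, 0.8]
[44.2, 0.0, 1.7, 0.5, 0.4]
[41.3, 0.0, 1.8, 0.5, 0.4]
[38.4, 0.0, 1.5, 0.7, -0.3]
[35.5, 0.0, 1.0, 1.5, 0.1]
[32.6, 0.0, 1.7, 0.5, -0.4]
[29.7, 0.0, 1.4, 0.4, 0.2]
[26.7, 0.0, 2.5, 1.4, 0.1]
[23.8, 0.0, 1.7, 0.6, 0.0]
[20.9, 0.0, 4.4, 0.7, -1.2]
[18.0, 0.0, 9.0, 0.1, -4.4]
11.0417 (array([0.02136714, 0.00012674]), np.float64(0.12539429289412451))
scene knob [-7.4  2.9] 0.147 0.54
scene stem_mid [-7.8 -3.4] 0.116 0.61
side knob [-2.9 -2.1] 0.145 0.84
side stem_mid [-3.5  0.8] 0.118 0.62
```

View pics/s1.png

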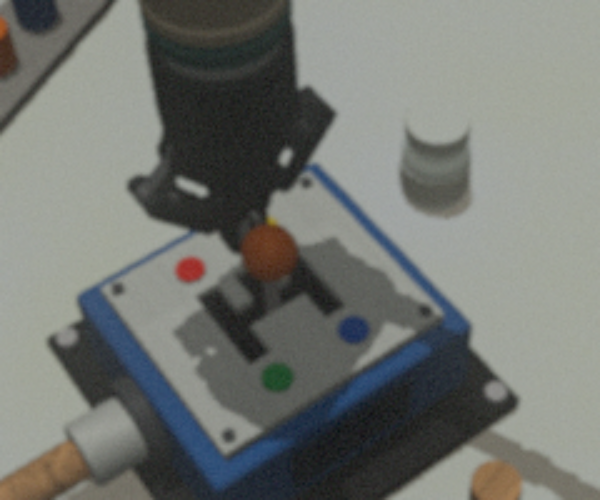

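The crop shows the knob at (270,250), with the lever in the cross channel against the unbroken wall. Next is the push to +y.

```bash
python3 - <<'E'
from h import *
robot.movel(W(.035,0,.125)); robot.movel(W(.035,0,.19),v=.2); robot.movel(W(-.004,-.055,.19),v=.2); robot.movel(W(-.004,-.055,.125),v=.2)
print(robot.current_clock(),robot.current_force())
push((-.004,-.042),(-.004,.03),.122,7)
print(robot.current_clock(),mpos()); knob()
im,_=vision.read_camera("side"); cv2.imwrite("pics/s2.png",cv2.resize(im[120:320,140:380],None,fx=2.5,fy=2.5))
E
```

```text
13.0917 [-0.05756899  0.53264428  0.37103506]
STOP
[-4.0, -39.1, 0.7, -0.6, 0.0]
[-4.0, -36.2, 0.0, -0.3, -0.8]
[-4.0, -33.4, 0.0, -0.4, -0.6]
[-4.0, -30.5, -0.4, -0.9, 0.1]
[-4.0, -27.6, 0.6, -2.4, 0.9]
[-4.0, -24.7, -1.3, -2.5, 0.9]
[-4.0, -21.8, 0.7, -2.2, 1.3]
[-4.0, -19.0, 0.7, -1.8, 0.5]
[-4.0, -16.1, 0.9, -0.7, 0.6]
[-4.0, -13.2, 0.8, -1.9, 1.0]
[-4.0, -10.3, 1.1, -2.2, 0.2]
[-4.0, -7.4, -0.1, -2.0, -1.3]
[-4.0, -4.6, -0.4, -2.1, -1.9]
[-4.0, -1.7, 0.3, -2.9, -1.1]
[-4.0, 1.2, -0.4, -1.3, -0.6]
[-4.0, 4.1, 0.4, -1.2, -1.8]
[-4.0, 7.0, 0.5, -1.2, -1.3]
[-4.0, 9.8, -0.0, -2.5, -1.3]
[-4.0, 12.7, 1.2, -1.4, -2.0]
[-4.0, 15.6, 0.6, -2.2, -0.9]
[-4.0, 18.5, 0.2, -4.6, -2.2]
[-4.0, 21.4, 1.9, -10.6, -1.7]
18.8167 (array([-0.00419823,  0.01878763]), np.float64(0.12165454745596316))
scene knob [-7.  50.6] 0.134 0.79
scene stem_mid [-6.1 38.5] 0.11 0.74
side knob [-5.6 44.5] 0.136 0.74
side stem_mid [-3.6 34.7] 0.112 0.82
```

View pics/s2.png

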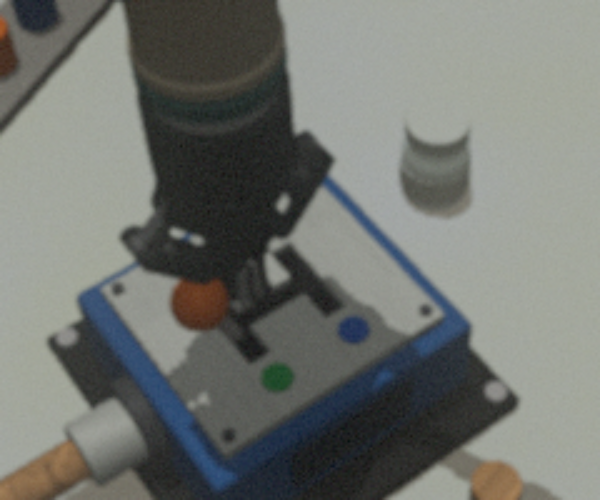

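The knob at (200,300) is at the +y end of the channel. Next is the push to −x into the green slot.

```bash
python3 - <<'E'
from h import *
robot.movel(W(-.004,0.005,.122)); robot.movel(W(0,0.005,.19),v=.2); robot.movel(W(.042,.047,.19),v=.2); robot.movel(W(.042,.047,.115),v=.2)
print(robot.current_clock(),robot.current_force())
push((.03,.047),(-.026,.047),.115,9)
print(robot.current_clock(),mpos()); knob()
im,_=vision.read_camera("side"); cv2.imwrite("pics/s3.png",cv2.resize(im[120:320,140:380],None,fx=2.5,fy=2.5))
E
```

```text
20.8917 [-0.26062913 -0.1928194  -0.48865181]
STOP
[27.1, 47.0, 0.6, -0.4, 0.5]
[24.1, 47.0, 0.7, 0.3, -0.4]
[21.2, 47.0, 0.5, 0.1, 0.5]
[18.2, 47.0, 0.7, 0.0, 1.5]
[15.3, 47.0, 1.7, 1.3, 2.1]
[12.3, 47.0, 1.4, 0.2, 2.1]
[9.4, 47.0, 0.7, 0.2, 2.0]
[6.4, 47.0, 1.9, 0.5, 2.1]
[3.5, 47.0, 1.0, -0.7, 0.6]
[0.5, 47.0, 0.5, -0.2, 0.1]
[-2.4, 47.0, 1.4, -0.5, 0.2]
[-5.4, 47.0, 1.2, -0.2, -1.0]
[-8.3, 47.0, 1.4, -0.6, -0.8]
[-11.3, 47.0, 1.7, -0.7, -0.7]
[-14.2, 47.0, 5.7, -0.6, -4.4]
[-17.2, 47.0, 11.1, -2.8, -7.4]
25.0917 (array([-0.01298641,  0.04700126]), np.float64(0.11518773090960793))
scene knob [-40.6  49.5] 0.128 0.64
scene stem_mid [-32.4  36.9] 0.108 0.65
side knob [-39.8  46.5] 0.133 0.56
side stem_mid [-28.5  36. ] 0.109 0.79
```

View pics/s3.png

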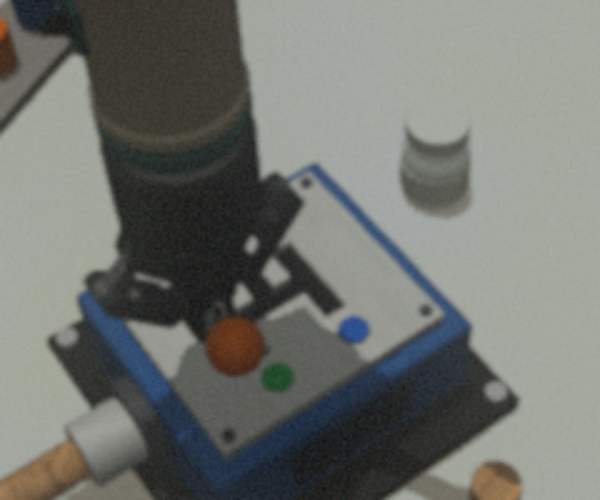

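The knob at (235,345) is beside the green disc (277,377) and against a hard stop. I'll retreat and check once more.

```bash
python3 - <<'E'
from h import *
robot.movel(W(.02,.047,.118),v=.05); robot.movel(W(.03,.047,.25),v=.2); robot.movel(W(.03,-.2,.25),v=.25)
robot.pause(.3); knob()
for t in ("thread_spool","resin_jar","cork_grip"): print(t,[np.round(r["position"],3) for r in spotter.tip_of("side",t)[:1]])
for cam in ("scene","side"):
    im,d=vision.read_camera(cam); hsv=cv2.cvtColor(im,cv2.COLOR_BGR2HSV)
    m=cv2.inRange(hsv,(5,150,60),(14,255,255)); n,l,s,c=cv2.connectedComponentsWithStats(m)
    for i in range(1,n):
        if s[i,4]>120:
            p=pts(cam,c[i],.134); print(cam,s[i,4],c[i].round(),(R.T@(p[:2]-O)*1000).round(1))
cv2.imwrite("pics/s4.png",cv2.resize(im[120:320,140:380],None,fx=2.5,fy=2.5))
print(robot.current_clock(),robot.current_force())
E
```

```text
scene knob [-44.6  51.7] 0.132 0.77
scene stem_mid [-31.4  34.7] 0.108 0.93
side knob [-38.2  46.5] 0.134 0.89
side stem_mid [-30.1  36.9] 0.107 0.9
thread_spool [array([0.382, 0.178, 0.002])]
resin_jar [array([ 0.494, -0.155, -0.002])]
cork_grip [array([ 0.335,  0.076, -0.   ])]
scene 445 [364. 218.] [-40.   48.6]
scene 692 [ 74. 408.] [380.4  96. ]
side 130 [134. 133.] [278.4  45.6]
side 320 [234. 257.] [-37.8  45.1]
29.1333 [-0.42418711  0.58808606 -0.35179231]
```

View pics/s4.png

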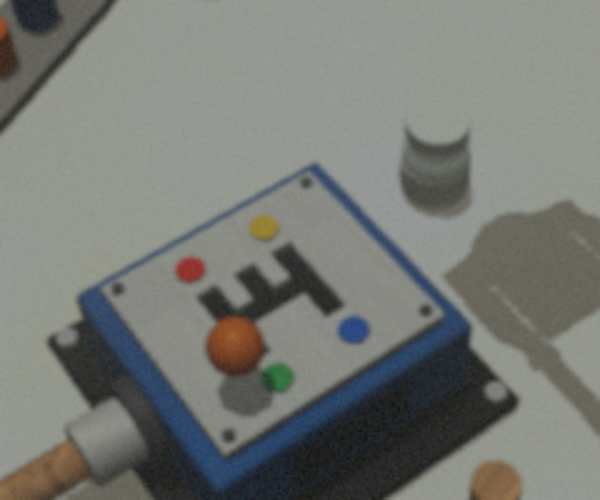

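```bash
python3 -c "
from station import robot
robot.close_job()"
```

```text
the job is handed in; nothing more can be done
```

The lever is at the end of the green slot (machine −x, +y) and the job is handed in. The hand-in gives no verdict.

- **How it was moved:** I pushed the knob with closed fingertips in three moves: −x out of park to the channel wall, +y to the end of the channel, then −x to the end stop. The highest force I measured was about 14 N, at the end stop.
- **Lever position:** After the fingers retreated, the knob measured about (−38 to −45, 45 to 52) mm in the machine frame, against a nominal (−42, 45) mm. That puts lever_fore at about −0.30 and lever_side at about +0.35.
- **Camera disagreement:** The two cameras differed by up to 6 mm on the knob. The lower end of that range, 38 mm, still gives a tilt of about 0.29, past the 0.26 limit. The hard stop felt on the last push agrees with the lever being home.
- **Other objects:** The spool, jar and cork grip read within about 4 mm of their starting positions.
- **Robot:** The arm was clear of everything. The clock read 29.1 s at my last check, just before hand-in, against the 48 s limit.

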